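# Lay out a kit of turned parts in their nests

### The arm

A 6-joint arm with a two-finger parallel gripper is mounted at the origin on the work surface. World frame = base frame: x ahead of the robot, y to its left, z up, the work surface at z = 0. Lengths are in m, angles in rad, forces in N, time in s.
With the tool pointing down it reaches from about 0.15 to 0.775 m from the base axis. Payload 6.1 kg.
Tool frame: the origin (TCP) lies midway between the tips of the shut fingers; the grasp point (between the pads) lies 19 mm behind it (bot.grip_depth is the distance from the TCP to the grasp point, in m); z points along the fingers, y is the line along which they close (so a half turn about z gives the same grasp; the last joint's range is limited). The gripper opens to 85 mm and grips with 20 to 120 N. Pads are 22 mm wide; open, the fingers measure 114 mm over their backs; the gripper's body (76 mm by 85 mm) begins 54 mm behind the grasp point. The pads swing forward as they close: fully open they stand 13 mm farther back than shut.
Start: joints at [-1.171, 0.126, -0.04, 1.405, 0, 1.571], TCP at [0.204, -0.484, 0.231] pointing down, gripper open.
Joint ranges: [-2.72, 2.72], [-0.95, 1.95], [-1.27, 1.35], [-1.78, 2.02], [-1.46, 1.47], [-3.14, 3.14]. Speed limits (rad/s): [2.39, 2.39, 3.01, 3.14, 3.14, 3.14].

### API

Orientations are given as a rotation vector (axis times angle).
In Python, from bench import readout, eyes, bot, nets gives the robot as it stands.
- The arm moves only by the tool servo_tool, never from a script. Its arguments are lists of equal length, an entry for each row: "grip": the gripper's target within -1 to 1 (fully open at 1, half-way at 0, shut at -1); "translation": the shift along the tool's x, y, z scaled (see below), a list of three; "roll": the turn about the tool's z scaled (see below). A call has 1 to 8 rows; each row is the pose to reach, as a shift and turn from the pose commanded when the call began, along the tool's axes at that moment; what a row does not reach only later rows make up. The controller multiplies each number of a shift by 10 cm and each number of a turn by pi/2 rad. A row lasts 1/10 s, in which the tool goes at most 50 mm and 8.59 degrees, less where a joint would pass 70% of its speed; a pose out of reach is approached as far as the arm can. A call with a number of a shift or a turn outside -1 to 1 is refused whole. A call with a gripper value outside its range is refused whole. The fingers move at their own pace and stop on an object; "squeeze" is the grip in N (left out, the last holds). Time passes only in rows, so rows that repeat a pose let the fingers close. It gives the time, the measured TCP pose, the force, the opening and the grip force at its end, in the units of the state.
- readout.state(): the state, without advancing time (a new reading comes with each control period).
- eyes.snapshot(name): name is "scene" or "side" or "wrist"; returns a dict with "pixels" (420x560x3 uint8, blue, green, red), "range_z" (420x560 float32, m along the optical axis (not along the pixel's ray), 0 where there is no reading), "camera_matrix" (3x3 intrinsics, pixels), "world_from_camera" (4x4, takes a point from camera to world coordinates); the wrist camera has in their place "tool_from_camera" (4x4, takes a point from camera to tool coordinates, whose origin is the TCP and whose axes are the flange's). Camera axes: x right, y down, z forward; pixel columns grow to the right and rows downward; lengths in m; the calibration is good to about 2 mm. The wrist camera is an equidistant fisheye: a pixel r from the principal point sees the ray r / f radians off the axis. A picture is of the moment at which its call begins: read the wrist's pose just before it.
- bot.finish_job(): hands the job in; it is judged then, once.
Trained networks look in a picture, given as the dict that the camera call returned (one of the last four; its "shot" number tells which), for a name from the list of things; names that differ only in an ending like _2 or _b are one class to them, and where a whole thing is asked for, a point or a joint stands for the part that bears it (a point fixed in the world has none). Each returns a list of dicts, best first, with "conf" (0 to 1); they miss things now and then, are a little off and sometimes report something else, mostly with a low value. They report only what shows in the picture. A call takes as long as a camera call. They do not tell look-alikes from the thing itself.
- nets.look_for(picture, label): "uv" ([column, row] in pixels, amid what is visible of it).
- nets.masks_of(picture, label): "pixels" (420x560 bool, what is visible of it) and "uv" ([column, row] in pixels, amid what is visible of it).
- nets.tip_of(picture, label): "uv" ([column, row] in pixels: a listed point, or the origin of a listed thing).
The state is a dict: "time": time; "joints": joint angles; "qd": joint speeds; "joint_efforts": joint torques, N m; "position": TCP position; "tcp_rot": TCP orientation; "contact_force": force on the tool from outside, world axes, zero at the start; "moment": the same for the moment, N m; "opening": finger opening in m; "grasp_force": force on a finger pad.
Only numpy, scipy, OpenCV 4.12 (cv2) and the standard library are available. Lean on these libraries where they do the work, as an engineer would, in place of code of your own. Each camera call takes 0.05 s, during which the arm holds its last target. There are 200 camera calls.

### The job

Four finished steel parts and four low white nests (grey pocket floors) are scattered over the bench: put each part, right way up, into the nest that fits it - the square-flanged cap flat in the square pocket, the plain bar flat in the oblong pocket, the bushing down over the post, and the tall inner cup in the round dish. The inner cup starts nested in a darker flanged cup: draw it straight up and out, and leave the flanged cup standing on the bench where it is, neither lifted nor tipped. Let go of everything at the end.

Things in the scene. Friction and masses are not known exactly. Their poses are not given: they have to be found in the camera images.
- cap_center (a point): Steel cap, 34 mm high: square flange 52 x 52 mm, 12 mm thick, at the bottom, and on it a round boss 44 mm in diameter and 22 mm high with a dark slot across its top. About 0.4 kg. Stands upright on the bench at the start. Point: its centre, 17 mm above its underside; x and y run parallel to the flange sides, z up.
- bushing_center (a point): Steel bushing, an upright tube 44 mm outside, 28 mm inside, 46 mm high, open at both ends. About 0.3 kg. Stands on the bench at the start. Point: its centre, on the axis, 23 mm above its underside; z along the axis.
- bar_center (a point): Steel bar block 84 x 30 x 30 mm with two dark spots (not real holes) on top, lying on the bench at the start. About 0.45 kg. Point: its centre, 15 mm above its underside; x along the 84 mm length, z up.
- cup_center (a point): Bright steel inner cup, open at the top, straight-walled: 56 mm outside diameter, 50 mm high, wall 3 mm. About 0.16 kg. At the start it stands inside the flanged cup with about 1.5 mm of play all round, its underside 4 mm above the bench, and its upper 24 mm stand out above the flange. Point: its centre, 25 mm above its underside; z along the axis.
- lower_cup_center (a point): Darker steel flanged cup standing loose on the bench under and around the inner cup: body 66 mm in diameter, 30 mm high, floor 4 mm thick, 59 mm inside diameter, with a flange 84 mm in diameter and 4 mm thick at its rim (flange top 30 mm above the bench). 0.3 kg. To be left where it stands. Point: on its axis, 15 mm above its underside; z up.
- square_nest: White square nest for the cap, 80 x 80 mm: grey floor 6 mm above the bench, pocket 68 x 68 mm with corner rims 5 mm high above the floor; each side has a 34 mm finger notch in the middle. x and y run parallel to the sides. Fixed to the bench, yaw varies. Origin: centre of its underside, on the bench; z up.
- bar_nest: White oblong nest for the bar, 114 x 60 mm: grey floor 6 mm above the bench, pocket 102 x 48 mm with rims 5 mm high above the floor; each long side has a 46 mm finger notch in the middle. x along the length. Fixed to the bench, yaw varies. Origin: centre of its underside, on the bench; z up.
- post_nest: White round base 70 mm in diameter, 6 mm thick, with an upright grey post 11 mm in diameter rising 30 mm above the base at its centre (top 36 mm above the bench); the bushing goes over the post and stands on the base. Fixed to the bench, yaw varies. Origin: centre of its underside, on the bench; z up.
- round_nest: White round dish for the inner cup, 88 mm in diameter: grey floor 6 mm above the bench, pocket 76 mm in diameter with a rim 5 mm high above the floor. Fixed to the bench, yaw varies. Origin: centre of its underside, on the bench; z up.
Things that resemble listed ones, but are neither listed nor needed, are in the scene too. What is shaped like the part that bears cap_center but blue is not meant. Leave any pink or purple look-alike of the post_nest alone.

How it is judged:
By the outcome, as a careful person would: the job done as asked, in the order asked, and still so for the second after the job is handed in, with the robot touching nothing.
It also fails if it takes over 115 s, if anything falls off the work surface, if the arm or the gripper's body presses on something with over 40 N, if the wrist force passes 120 N, or if a joint passes its speed limit or range.

## Working session

There is one attempt and no reset: what is moved stays moved. The work goes in short steps, Python scripts to look and compute and a tool call to move; the robot and the scene stay as the last step left them, time stands still between calls to the robot, and variables do not carry over. Pictures are saved under pics/ and viewed, at most 14 in all, crops included, and the job is handed in when it is done.

Besides the shell and the picture viewer there is one more tool, called after "Emit:" by a JSON object that holds its "fn" and its "kwargs". servo_tool: Moves the arm, as the interface text tells. Its arguments: {"type":"object","properties":{"grip":{"type":"array","items":{"type":"number"}},"translation":{"type":"array","items":{"type":"array","items":{"type":"number","minimum":-1,"maximum":1}}},"roll":{"type":"array","items":{"type":"number","minimum":-1,"maximum":1}},"squeeze":{"type":"number"}},"required":["grip","translation","roll"]}

```bash
mkdir -p pics; ls; cat > h.py <<'E'
import numpy as np, cv2
from bench import readout, eyes, bot, nets
from scipy.spatial.transform import Rotation as R
def world(p):
    """HxWx3 world points for scene/side"""
    K=p["camera_matrix"];z=p["range_z"];T=np.array(p["world_from_camera"])
    v,u=np.mgrid[0:420,0:560]
    P=np.stack([(u-K[0][2])/K[0][0]*z,(v-K[1][2])/K[1][1]*z,z],-1)
    W=P@T[:3,:3].T+T[:3,3]; W[z==0]=np.nan
    return W
E
python3 - <<'E'
from h import *
s=readout.state();print({k:np.round(v,3) for k,v in s.items()})
L=["cap_center","bushing_center","bar_center","cup_center","lower_cup_center","square_nest","bar_nest","post_nest","round_nest"]
for n in ["scene","side"]:
    p=eyes.snapshot(n);cv2.imwrite(f"pics/{n}0.png",p["pixels"]);W=world(p)
    print(n,np.round(p["world_from_camera"],2).tolist())
    for l in L:
        for m in nets.masks_of(p,l):
            if m["conf"]<.25: continue
            q=W[m["pixels"]];q=q[~np.isnan(q[:,0])]
            if len(q)==0: continue
            print(l,round(m["conf"],2),np.round(m["uv"]),"n",len(q),"med",np.round(np.median(q,0),3),"rng",np.round(np.percentile(q,2,0),3),np.round(np.percentile(q,98,0),3))
E
```

```text
pics
{'time': np.float64(0.0), 'joints': array([-1.171,  0.126, -0.041,  1.405, -0.   ,  1.571]), 'qd': array([-0.   , -0.   , -0.001, -0.001,  0.   , -0.001]), 'joint_efforts': array([-1.0000e-03, -4.3591e+01,  3.5293e+01,  1.7000e-02, -0.0000e+00,
        0.0000e+00]), 'position': array([ 0.204, -0.483,  0.231]), 'tcp_rot': array([-3.077e+00, -6.240e-01,  1.000e-03]), 'contact_force': array([-0.165,  0.084, -0.352]), 'moment': array([-0.022, -0.006,  0.031]), 'grasp_force': np.float64(0.0), 'opening': np.float64(0.085)}
scene [[0.77, 0.35, -0.53, 1.15], [0.64, -0.4, 0.66, -0.71], [0.02, -0.85, -0.53, 0.59], [0.0, 0.0, 0.0, 1.0]]
cap_center 0.85 [275. 241.] n 426 med [ 0.653 -0.105  0.02 ] rng [ 0.62  -0.127  0.002] [ 0.674 -0.079  0.037]
cap_center 0.68 [270. 215.] n 355 med [ 0.558 -0.033  0.022] rng [ 0.53  -0.053  0.003] [0.58  0.005 0.036]
cap_center 0.59 [318. 258.] n 502 med [ 0.765 -0.09   0.021] rng [ 0.73  -0.111  0.003] [ 0.787 -0.062  0.036]
bushing_center 0.9 [225. 214.] n 330 med [ 0.466 -0.095  0.033] rng [ 0.439 -0.108  0.003] [ 0.477 -0.069  0.048]
bar_center 0.54 [
[... 2206 characters left out ...]
8] rng [ 0.61   0.059 -0.001] [0.683 0.114 0.03 ]
square_nest 0.92 [241. 295.] n 1165 med [ 0.473 -0.287  0.005] rng [ 0.431 -0.33   0.   ] [ 0.516 -0.241  0.011]
bar_nest 0.62 [276. 164.] n 375 med [0.635 0.279 0.005] rng [ 0.583  0.232 -0.   ] [0.689 0.326 0.01 ]
post_nest 0.73 [310. 320.] n 801 med [ 0.599 -0.386  0.004] rng [ 0.57  -0.414  0.001] [ 0.632 -0.351  0.034]
post_nest 0.66 [312. 282.] n 654 med [ 0.619 -0.278  0.004] rng [ 0.589 -0.306 -0.002] [ 0.652 -0.242  0.032]
post_nest 0.64 [378. 284.] n 669 med [ 0.747 -0.311  0.004] rng [ 0.717 -0.34  -0.001] [ 0.78  -0.276  0.033]
round_nest 0.84 [221. 201.] n 556 med [0.456 0.086 0.004] rng [ 0.417  0.046 -0.002] [0.495 0.141 0.01 ]
```

View pics/scene0.png

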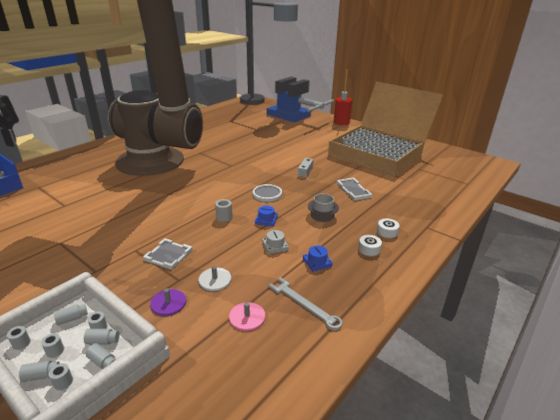

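View pics/side0.png

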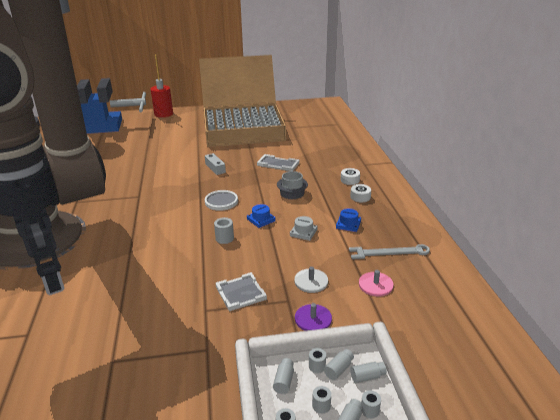

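The pictures show the steel cap at scene (275,241), with blue look-alikes at (266,215) and (318,258). The white post nest is at (215,278), with purple at (168,301) and pink at (247,316). The lone bushing is at (224,211); the ones in the tray (e.g. 60,375) are spares, and the white rings at (388,228) and (370,245) are distractors. The bar is at (305,167) and could be confused with the wrench at (305,305). The cups are at (322,207), and the nests at (168,253), (353,189) and (267,192). I choose the grey cap and the white post base, then measure precisely.

```bash
cat > m.py <<'E'
from h import *
C=[];I=[]
for n in ["scene","side"]:
    p=eyes.snapshot(n);W=world(p);C.append(W.reshape(-1,3));I.append(p)
    if n=="scene": cv2.imwrite("pics/crop.png",cv2.resize(p["pixels"][150:330,150:400],None,fx=3,fy=3,interpolation=2))
def sel(W,c,r,z0,z1):
    d=np.hypot(W[:,0]-c[0],W[:,1]-c[1]); return W[(d<r)&(W[:,2]>z0)&(W[:,2]<z1)]
def rep(name,c,r,z0,z1):
    for k,W in list(enumerate(C))+[(2,np.vstack(C))]:
        q=sel(W,c,r,z0,z1)
        if len(q)<8: print(name,k,"few",len(q));continue
        a=(q[:,:2]*1000).astype(np.float32)
        mr=cv2.minAreaRect(a);ci=cv2.minEnclosingCircle(a)
        print(name,["scene","side","both"][k],len(q),"z",np.round(np.median(q[:,2])*1000,1),"rect",np.round(mr[0],1),np.round(mr[1],1),round(mr[2],1),"circ",np.round(ci[0],1),round(ci[1],1))
rep("cap all",(.645,-.1),.045,.004,.04); rep("cap top",(.645,-.1),.045,.029,.04)
rep("bushing top",(.456,-.09),.04,.040,.055)
rep("bar all",(.453,.28),.06,.006,.04);rep("bar top",(.453,.28),.06,.025,.04)
rep("cup top",(.65,.094),.05,.047,.06); rep("flange",(.65,.094),.05,.024,.034)
rep("sq",(.475,-.288),.065,.003,.02);rep("barnest",(.636,.28),.075,.003,.02)
rep("post base",(.622,-.277),.045,.003,.012);rep("post",(.622,-.277),.045,.028,.045)
rep("round",(.457,.09),.055,.003,.02)
E
python3 m.py
```

```text
cap all scene 432 z 22.7 rect [ 650.1 -101.1] [57.8 63.9] 46.5 circ [ 646.6 -107.9] 36.7
cap all side 412 z 21.2 rect [640.6 -95.8] [55.  52.8] 59.9 circ [641.4 -95.2] 35.4
cap all both 844 z 22.3 rect [ 642.4 -101.4] [62.8 61.6] 60.0 circ [ 644.2 -106.9] 38.2
cap top scene 176 z 34.5 rect [643.4 -94.3] [40.9 44.5] 41.2 circ [643.4 -94. ] 22.9
cap top side 151 z 31.9 rect [640.7 -92.2] [44.3 42.9] 36.5 circ [641.5 -95.4] 24.6
cap top both 327 z 33.2 rect [641.8 -94. ] [44.3 46.4] 21.7 circ [641.7 -95.3] 24.7
bushing top scene 115 z 45.8 rect [457.1 -87.7] [41.3 43.4] 15.8 circ [455.4 -87.6] 23.5
bushing top side 135 z 43.4 rect [453.5 -86.6] [44.5 41.6] 85.5 circ [453.9 -85.8] 23.2
bushing top both 250 z 44.1 rect [455.1 -86.7] [44.6 44.7] 86.3 circ [455.5 -85.8] 24.2
bar all scene 200 z 29.3 rect [451.1 286.4] [31.3 88.9] 20.9 circ [453.2 287.1] 44.7
bar all side 253 z 25.7 rect [450.1 286.4] [34.  88.4] 21.8 circ [449.7 286.2] 46.9
bar all both 453 z 26.4 rect [450.  286.1] [33.9 89.1] 21.2 circ [449.7 286.2] 46.9
bar top scene 121 z 30.8 rect [451.1 286.5] [31.1 88.9] 21.3 circ [4
[... 1247 characters left out ...]
.2] 69.4 circ [ 620.9 -277.3] 40.3
post base side 447 z 4.3 rect [ 621.  -273.7] [67.9 69.3] 52.2 circ [ 621.5 -273.4] 36.0
post base both 973 z 5.7 rect [ 622.7 -274.4] [70. 75.] 56.5 circ [ 620.9 -277.3] 40.3
post scene 26 z 34.9 rect [ 624.4 -275.1] [8.8 9.4] 43.9 circ [ 623.4 -275.5] 5.4
post side 21 z 33.1 rect [ 620.8 -274.1] [9.7 9. ] 11.4 circ [ 620.8 -273.9] 5.9
post both 47 z 33.9 rect [ 622.3 -274.9] [12.2 11.2] 11.4 circ [ 622.5 -275.1] 6.4
round scene 404 z 7.8 rect [458.6  91.9] [94.6 87.8] 80.9 circ [459.4  87. ] 52.0
round side 432 z 5.4 rect [456.6  88.8] [89.3 84.3] 87.9 circ [457.7  88.6] 47.2
round both 836 z 6.8 rect [458.   91.6] [94.8 88.3] 84.3 circ [459.4  87. ] 52.0
```

View pics/crop.png

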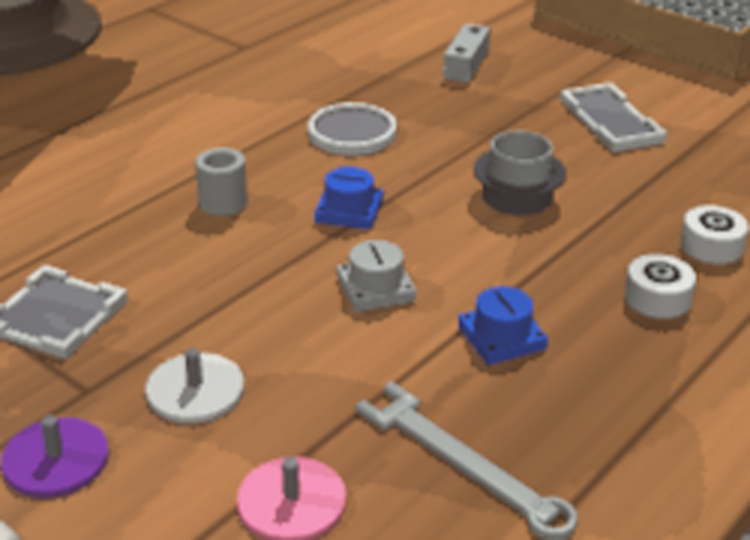

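The crop confirms the grey cap (crop 376,275), white post base (194,385), bushing, bar, nested cups and three other nests, all upright. Next I compute the move toward the square nest.

```bash
cat >> h.py <<'E'
def wristcloud(s,p):
    K=np.array(p["camera_matrix"]);z=p["range_z"];T=np.array(p["tool_from_camera"])
    v,u=np.mgrid[0:420,0:560];a=(u-K[0,2])/K[0,0];b=(v-K[1,2])/K[1,1];r=np.hypot(a,b)+1e-9
    t=np.where(r<1.45,np.tan(np.minimum(r,1.45)),np.nan)
    P=np.stack([a/r*t*z,b/r*t*z,z],-1);P=P@T[:3,:3].T+T[:3,3]
    W=P@R.from_rotvec(s["tcp_rot"]).as_matrix().T+s["position"];W[z==0]=np.nan
    return W
def yaw(s): # world angle (deg) of tool y axis
    y=R.from_rotvec(s["tcp_rot"]).as_matrix()[:,1]; return np.degrees(np.arctan2(y[1],y[0]))
def go(x,y,z,yw=None):
    s=readout.state();M=R.from_rotvec(s["tcp_rot"]).as_matrix()
    d=M.T@(np.array([x,y,z])-s["position"])
    o=""
    if yw is not None:
        dy=(yw-yaw(s)+90)%180-90; o=f"roll for yaw: {-dy/90:.3f} ({dy:.1f} deg world)"
    print("shift/10cm",np.round(d*10,3),o,"| yaw now",round(yaw(s),1),"j6",round(s["joints"][5],2),"t",round(s["time"],2),"pos",np.round(s["position"],4))
E
python3 - <<'E'
from h import *
print(np.round(R.from_rotvec(readout.state()["tcp_rot"]).as_matrix(),3))
go(.50,-.26,.231,60);go(.642,-.094,.2,60)
s=readout.state();p=eyes.snapshot("wrist");print(np.round(p["tool_from_camera"],3),p["camera_matrix"]);W=wristcloud(s,p)
print(np.round(W[210,280],3),np.round(W[100,280],3))
E
```

```text
[[ 0.921  0.389  0.   ]
 [ 0.389 -0.921 -0.   ]
 [-0.     0.    -1.   ]]
shift/10cm [ 3.594e+00 -9.090e-01  3.000e-03] roll for yaw: 0.588 (-52.9 deg world) | yaw now -67.1 j6 1.57 t 1.1 pos [ 0.2043 -0.4836  0.2313]
shift/10cm [ 5.548 -1.885  0.313] roll for yaw: 0.588 (-52.9 deg world) | yaw now -67.1 j6 1.57 t 1.1 pos [ 0.2043 -0.4836  0.2313]
[[-0.    -0.958 -0.286  0.073]
 [ 1.    -0.     0.     0.001]
 [-0.    -0.286  0.958 -0.143]
 [ 0.     0.     0.     1.   ]] [[325.1922621    0.         287.87023937]
 [  0.         325.1922621  214.04529236]
 [  0.           0.           1.        ]]
[ 0.17  -0.489  0.   ] [ 0.29  -0.439  0.001]
```

Emit:
{"fn": "servo_tool", "kwargs": {"grip": [1, 1, 1], "translation": [[0.45, -0.11, 0], [0.9, -0.23, 0], [0.9, -0.23, 0]], "roll": [0, 0, 0]}}

```text
time: 1.45
position: [0.2813, -0.4248, 0.2314]
tcp_rot: [-3.077, -0.631, -0.002]
contact_force: [-0.8, 0.3, -0.5]
opening: 0.0855
grasp_force: 0.0
```

Emit:
{"fn": "servo_tool", "kwargs": {"grip": [1, 1], "translation": [[0.45, -0.11, 0], [0.9, -0.23, 0]], "roll": [0, 0]}}

```text
time: 1.65
position: [0.3526, -0.3711, 0.2314]
tcp_rot: [3.079, 0.62, 0.0]
contact_force: [0.5, -0.7, 0.2]
opening: 0.0853
grasp_force: 0.0
```

Emit:
{"fn": "servo_tool", "kwargs": {"grip": [1, 1, 1, 1], "translation": [[0.45, -0.11, 0], [0.9, -0.23, 0], [0.9, -0.23, 0], [0.9, -0.23, 0]], "roll": [0, 0, 0, 0]}}

```text
time: 2.05
position: [0.4267, -0.3145, 0.2311]
tcp_rot: [3.078, 0.627, -0.001]
contact_force: [-0.6, -0.3, -0.7]
opening: 0.0851
grasp_force: 0.0
```

```bash
cat > w.py <<'E'
from h import *
import sys
def shot(name=None):
    s=readout.state();p=eyes.snapshot("wrist");W=wristcloud(s,p)
    if name: cv2.imwrite(f"pics/{name}.png",p["pixels"])
    return s,p,W
def rep(name,W,c,r,z0,z1):
    q=W.reshape(-1,3);d=np.hypot(q[:,0]-c[0],q[:,1]-c[1]);q=q[(d<r)&(q[:,2]>z0)&(q[:,2]<z1)]
    if len(q)<8: return print(name,"few",len(q))
    a=(q[:,:2]*1000).astype(np.float32);mr=cv2.minAreaRect(a);ci=cv2.minEnclosingCircle(a)
    print(name,len(q),"z",np.round(np.median(q[:,2])*1000,1),"rect",np.round(mr[0],1),np.round(mr[1],1),round(mr[2],1),"circ",np.round(ci[0],1),round(ci[1],1))
E
python3 - <<'E'
from w import *
s,p,W=shot("w1")
rep("sq",W,(.473,-.286),.065,.003,.02);rep("sqrim",W,(.473,-.286),.065,.0085,.02)
rep("postbase",W,(.622,-.275),.045,.003,.012);rep("post",W,(.622,-.275),.03,.028,.045)
rep("cap",W,(.642,-.095),.045,.004,.04);rep("captop",W,(.642,-.095),.045,.029,.04);rep("bush",W,(.455,-.087),.04,.04,.055)
go(.642,-.094,.2,60)
E
```

```text
sq 5063 z 7.0 rect [ 477.8 -287.9] [109.6 117.6] 81.1 circ [ 474.  -286.2] 63.5
sqrim 860 z 11.5 rect [ 475.  -284.8] [80.3 80.9] 15.7 circ [ 475.2 -284.8] 55.9
postbase 2164 z 6.6 rect [ 615.9 -276.6] [57.5 69.3] 23.4 circ [ 619.2 -275.1] 37.2
post 95 z 36.1 rect [ 622.3 -273.8] [10.4 10.2] 77.5 circ [ 622.3 -273.6] 5.7
cap few 0
captop few 0
bush 700 z 46.1 rect [455.  -85.9] [42.8 42.8] 89.7 circ [454.9 -85.7] 22.3
shift/10cm [ 2.851 -1.194  0.31 ] roll for yaw: 0.588 (-52.9 deg world) | yaw now -67.1 j6 2.1 t 2.1 pos [ 0.426  -0.3151  0.2312]
```

View pics/w1.png

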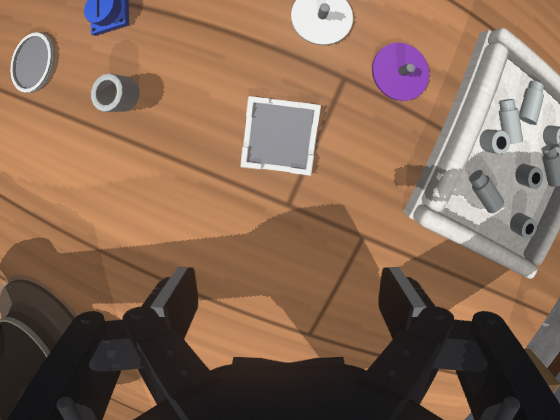

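The picture shows the square nest at (282,135), white post base at (322,15), purple at (400,70), bushing at (112,92). These measurements match the listed sizes. Moving on to the cap.

Emit:
{"fn": "servo_tool", "kwargs": {"grip": [1, 1], "translation": [[0.4, -0.25, 0], [0.8, -0.5, 0]], "roll": [0, 0]}}

```text
time: 2.3
position: [0.4795, -0.2392, 0.2315]
tcp_rot: [3.08, 0.615, 0.0]
contact_force: [0.7, -0.6, 0.4]
opening: 0.0855
grasp_force: 0.0
```

Emit:
{"fn": "servo_tool", "kwargs": {"grip": [1, 1, 1], "translation": [[0.4, -0.25, 0], [0.8, -0.5, 0], [0.8, -0.5, 0]], "roll": [0, 0, 0]}}

```text
time: 2.6
position: [0.5363, -0.1583, 0.231]
tcp_rot: [-3.077, -0.628, -0.001]
contact_force: [-0.3, 0.1, -0.6]
opening: 0.0852
grasp_force: 0.0
```

Emit:
{"fn": "servo_tool", "kwargs": {"grip": [1, 1, 1, 1, 1], "translation": [[0.3, -0.1, 0], [0.5, -0.2, 0.2], [0.5, -0.2, 0.3], [0.5, -0.2, 0.3], [0.5, -0.2, 0.3]], "roll": [-0.1, -0.2, -0.3, -0.4, -0.4]}}

```text
time: 3.1
position: [0.572, -0.1245, 0.2009]
tcp_rot: [-2.736, -1.544, 0.002]
contact_force: [-0.2, -0.7, 0.6]
opening: 0.0857
grasp_force: 0.0
```

```bash
python3 - <<'E'
from w import *
s,p,W=shot("w2")
rep("cap",W,(.642,-.095),.045,.003,.04);rep("flange",W,(.642,-.095),.045,.003,.018);rep("captop",W,(.642,-.095),.045,.029,.04)
rep("cup",W,(.649,.098),.045,.047,.06)
go(.642,-.094,.1,-30)
E
```

```text
cap 2572 z 34.0 rect [ 643.7 -100.9] [64.3 62.6] 57.8 circ [641.4 -94.7] 36.9
flange 930 z 12.6 rect [ 643.7 -100.9] [64.3 62.6] 57.8 circ [641.4 -94.7] 36.9
captop 1615 z 34.7 rect [642.1 -93.6] [43.6 42.6] 59.4 circ [642.2 -93.6] 22.3
cup few 0
shift/10cm [0.622 0.439 1.013] roll for yaw: -0.014 (1.2 deg world) | yaw now -31.2 j6 1.9 t 3.15 pos [ 0.5723 -0.1244  0.2014]
```

View pics/w2.png

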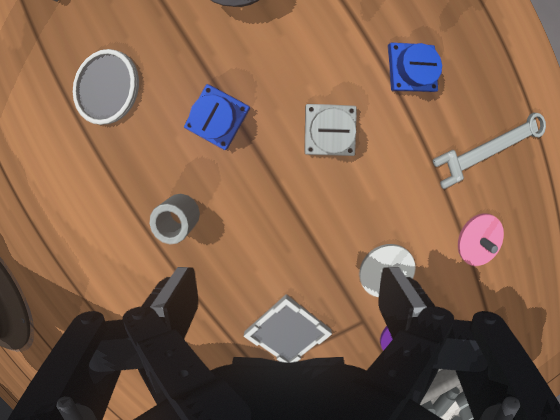

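The cap sits at (332,130), aligned with the tool axes, and its top reads 34.7 mm as expected. Descending.

Emit:
{"fn": "servo_tool", "kwargs": {"grip": [1, 1, 1, 1], "translation": [[0.4, 0.3, 0], [0.62, 0.44, 0.45], [0.62, 0.44, 0.9], [0.62, 0.44, 1.0]], "roll": [0, 0, 0, 0]}}

```text
time: 3.55
position: [0.6396, -0.0927, 0.0957]
tcp_rot: [-2.734, -1.538, 0.011]
contact_force: [-1.8, 0.1, -0.4]
opening: 0.0855
grasp_force: 0.0
```

Emit:
{"fn": "servo_tool", "kwargs": {"grip": [1, 1, 1, 1], "translation": [[0, 0, 0.35], [0, 0, 0.7], [0, 0, 0.86], [0, 0, 0.88]], "roll": [0, 0, 0, 0]}}

```text
time: 3.95
position: [0.6411, -0.0933, 0.0126]
tcp_rot: [-2.737, -1.54, 0.004]
contact_force: [0.2, -0.6, -0.7]
opening: 0.0855
grasp_force: 0.0
```

Emit:
{"fn": "servo_tool", "kwargs": {"grip": [-1, -1, -1, -1, -1, -1], "translation": [[0, 0, 0], [0, 0, 0], [0, 0, 0], [0, 0, 0], [0, 0, 0], [0, 0, 0]], "roll": [0, 0, 0, 0, 0, 0], "squeeze": 50}}

```text
time: 4.55
position: [0.6437, -0.0925, 0.0158]
tcp_rot: [2.734, 1.543, 0.004]
contact_force: [-2.6, 0.5, 6.6]
opening: 0.0423
grasp_force: 51.2
```

Emit:
{"fn": "servo_tool", "kwargs": {"grip": [-1, -1, -1, -1], "translation": [[0, 0, -0.2], [0, 0, -0.6], [0, 0, -1.0], [0, 0, -1.0]], "roll": [0, 0, 0, 0]}}

```text
time: 4.95
position: [0.6458, -0.0927, 0.1204]
tcp_rot: [2.73, 1.541, 0.013]
contact_force: [1.0, -0.5, -3.4]
opening: 0.0421
grasp_force: 52.4
```

```bash
python3 - <<'E'
from w import *
s=readout.state();print(s["opening"],s["grasp_force"],s["contact_force"])
s,p,W=shot("w3")
go(.475,-.285,.11,15.7)
E
```

```text
0.04206210536334482 52.39904165267944 [ 0.96553065 -0.48616338 -3.39474622]
shift/10cm [-2.524 -0.459  0.062] roll for yaw: -0.520 (46.8 deg world) | yaw now -31.1 j6 1.97 t 5.0 pos [ 0.6447 -0.0926  0.1171]
```

View pics/w3.png

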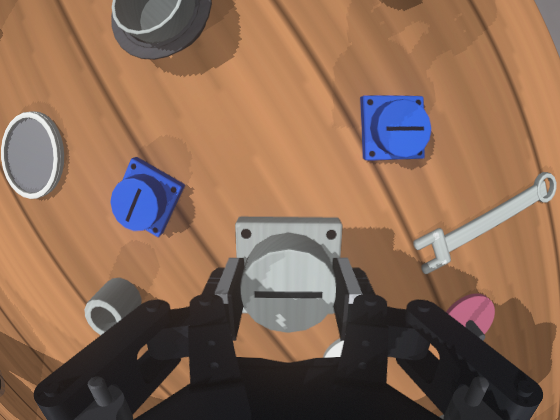

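The cap is held square between the pads at (290,285). Carrying it to the square nest.

Emit:
{"fn": "servo_tool", "kwargs": {"grip": [-1, -1], "translation": [[-0.4, -0.1, 0], [-0.8, -0.2, 0]], "roll": [0, 0]}}

```text
time: 5.2
position: [0.5829, -0.1501, 0.1112]
tcp_rot: [-2.732, -1.547, 0.004]
contact_force: [0.6, -0.7, -4.3]
opening: 0.0421
grasp_force: 52.3
```

Emit:
{"fn": "servo_tool", "kwargs": {"grip": [-1, -1, -1], "translation": [[-0.4, -0.1, 0], [-0.8, -0.2, 0], [-0.8, -0.2, 0]], "roll": [0, 0, 0]}}

```text
time: 5.5
position: [0.5211, -0.2109, 0.1115]
tcp_rot: [-2.737, -1.537, 0.007]
contact_force: [1.4, -0.6, -3.7]
opening: 0.0422
grasp_force: 52.3
```

Emit:
{"fn": "servo_tool", "kwargs": {"grip": [-1, -1, -1, -1, -1, -1, -1, -1], "translation": [[-0.4, 0, 0], [-0.8, 0, 0], [-0.9, -0.06, 0.06], [-0.92, -0.06, 0.06], [-0.92, -0.06, 0.06], [-0.92, -0.06, 0.06], [-0.92, -0.06, 0.06], [-0.92, -0.06, 0.06]], "roll": [-0.09, -0.18, -0.27, -0.36, -0.45, -0.52, -0.52, -0.52]}}

```text
time: 6.3
position: [0.4727, -0.2838, 0.1062]
tcp_rot: [-1.899, -2.5, 0.0]
contact_force: [0.1, -0.2, -3.8]
opening: 0.0417
grasp_force: 52.3
```

```bash
python3 - <<'E'
from w import *
go(.475,-.285,.023,15.7)
E
```

```text
shift/10cm [-0.019  0.02   0.832] roll for yaw: -0.001 (0.1 deg world) | yaw now 15.6 j6 0.76 t 6.3 pos [ 0.4727 -0.2838  0.1062]
```

Emit:
{"fn": "servo_tool", "kwargs": {"grip": [-1, -1, -1, -1, -1, -1], "translation": [[-0.02, 0.02, 0.3], [-0.02, 0.02, 0.6], [-0.02, 0.02, 0.75], [-0.02, 0.02, 0.82], [-0.02, 0.02, 0.84], [-0.02, 0.02, 0.84]], "roll": [0, 0, 0, 0, 0, 0]}}

```text
time: 6.9
position: [0.4759, -0.2858, 0.0237]
tcp_rot: [1.897, 2.503, 0.0]
contact_force: [0.1, 0.0, -4.2]
opening: 0.0423
grasp_force: 52.3
```

Emit:
{"fn": "servo_tool", "kwargs": {"grip": [0.4, 0.4, 0.4, 0.4], "translation": [[0, 0, 0], [0, 0, 0], [0, 0, 0], [0, 0, 0]], "roll": [0, 0, 0, 0]}}

```text
time: 7.3
position: [0.476, -0.286, 0.0241]
tcp_rot: [1.896, 2.503, 0.0]
contact_force: [-0.2, -0.4, 0.5]
opening: 0.0598
grasp_force: 0.0
```

Emit:
{"fn": "servo_tool", "kwargs": {"grip": [0.4, 0.4, 1, 1, 1], "translation": [[0, 0, -0.2], [0, 0, -0.6], [0, 0, -1.0], [0, 0, -1.0], [0, 0, -1.0]], "roll": [0, 0, 0, 0, 0]}}

```text
time: 7.8
position: [0.4763, -0.2862, 0.1246]
tcp_rot: [1.895, 2.502, 0.001]
contact_force: [0.1, 0.6, 0.1]
opening: 0.0854
grasp_force: 0.0
```

```bash
python3 - <<'E'
from w import *
s,p,W=shot("w4")
rep("cap flange",W,(.475,-.285),.045,.0145,.04);rep("captop",W,(.475,-.285),.045,.034,.05)
go(.452,-.16,.2,15);go(.457,.09,.2,21);go(.45,.287,.2,21)
E
```

```text
cap flange 2016 z 19.1 rect [ 477.2 -287.6] [52.1 52.2] 14.9 circ [ 477.4 -287.3] 35.7
captop 2674 z 40.6 rect [ 477.1 -287.5] [43.1 43.4] 25.6 circ [ 477.1 -287.5] 22.1
shift/10cm [ 1.273  0.114 -0.768] roll for yaw: 0.008 (-0.7 deg world) | yaw now 15.7 j6 0.76 t 7.85 pos [ 0.4755 -0.2857  0.1232]
shift/10cm [ 3.666  0.839 -0.769] roll for yaw: -0.059 (5.3 deg world) | yaw now 15.7 j6 0.76 t 7.85 pos [ 0.4755 -0.2857  0.1232]
shift/10cm [ 5.582  1.305 -0.769] roll for yaw: -0.059 (5.3 deg world) | yaw now 15.7 j6 0.76 t 7.85 pos [ 0.4755 -0.2857  0.1232]
```

The cap is seated: flange top about 19 mm, top about 40 mm, and centred within 3 mm. On to the bar.

Emit:
{"fn": "servo_tool", "kwargs": {"grip": [1, 1, 1], "translation": [[0.2, 0.1, -0.4], [0.5, 0.2, -0.7], [0.92, 0.25, -0.77]], "roll": [0, 0, 0]}}

```text
time: 8.15
position: [0.4759, -0.1905, 0.2017]
tcp_rot: [1.898, 2.5, 0.001]
contact_force: [1.0, 1.0, -0.8]
opening: 0.0852
grasp_force: 0.0
```

Emit:
{"fn": "servo_tool", "kwargs": {"grip": [1, 1], "translation": [[0.46, 0.13, 0], [0.92, 0.25, 0]], "roll": [0, 0]}}

```text
time: 8.35
position: [0.4731, -0.0936, 0.1991]
tcp_rot: [-1.898, -2.502, 0.001]
contact_force: [0.6, 0.6, 0.3]
opening: 0.0854
grasp_force: 0.0
```

Emit:
{"fn": "servo_tool", "kwargs": {"grip": [1, 1], "translation": [[0.46, 0.13, 0], [0.92, 0.25, 0]], "roll": [0, 0]}}

```text
time: 8.55
position: [0.472, 0.002, 0.1987]
tcp_rot: [-1.896, -2.502, 0.002]
contact_force: [1.1, -0.1, -0.0]
opening: 0.0852
grasp_force: 0.0
```

Emit:
{"fn": "servo_tool", "kwargs": {"grip": [1, 1], "translation": [[0.46, 0.13, 0], [0.92, 0.25, 0]], "roll": [0, 0]}}

```text
time: 8.75
position: [0.4711, 0.0974, 0.1987]
tcp_rot: [-1.896, -2.503, 0.003]
contact_force: [0.7, -0.1, 0.5]
opening: 0.0854
grasp_force: 0.0
```

Emit:
{"fn": "servo_tool", "kwargs": {"grip": [1, 1, 1, 1], "translation": [[0.46, 0.13, 0], [0.92, 0.25, 0], [0.92, 0.25, 0], [0.92, 0.25, 0]], "roll": [0, -0.06, -0.06, -0.06]}}

```text
time: 9.15
position: [0.4704, 0.1917, 0.1985]
tcp_rot: [-1.773, -2.591, 0.005]
contact_force: [0.1, -0.1, -0.5]
opening: 0.085
grasp_force: 0.0
```

```bash
python3 - <<'E'
from w import *
s,p,W=shot("w5")
rep("bar",W,(.45,.287),.055,.02,.04)
rep("nestrim",W,(.637,.281),.072,.008,.016);rep("nestlow",W,(.637,.281),.07,.004,.016)
rep("cuptop",W,(.649,.098),.045,.047,.06);rep("dish",W,(.457,.09),.055,.0085,.02)
go(.45,.287,.1,21)
E
```

```text
bar 2713 z 30.7 rect [451.  287.9] [30.4 83.5] 20.6 circ [450.9 287.9] 44.1
nestrim 1363 z 11.3 rect [638.9 282. ] [ 61.1 115.4] 59.2 circ [638.6 281.5] 63.9
nestlow 4601 z 7.2 rect [638.9 282. ] [ 61.7 115.5] 59.0 circ [638.1 281.3] 63.9
cuptop 102 z 53.9 rect [630.4  84.3] [ 9.1 33.7] 42.3 circ [633.1  86.7] 16.9
dish 1136 z 11.3 rect [457.3  89.8] [86.4 86.6] 52.4 circ [457.2  89.1] 44.2
shift/10cm [0.973 0.157 0.988] roll for yaw: 0.001 (-0.1 deg world) | yaw now 21.1 j6 1.59 t 9.2 pos [0.4707 0.1908 0.1989]
```

View pics/w5.png

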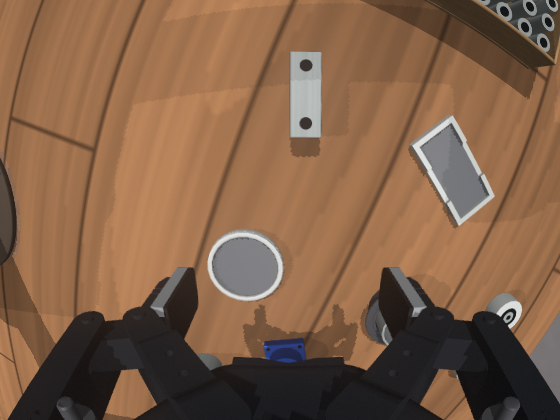

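The bar is at (306,95) and aligned with the tool. The bar nest is at (453,170) and the dish at (245,265), all matching their sizes. Grasping the bar.

Emit:
{"fn": "servo_tool", "kwargs": {"grip": [1, 1, 1, 1, 1], "translation": [[0.49, 0.08, 0], [0.98, 0.17, 0.2], [0.98, 0.17, 0.6], [0.98, 0.17, 0.98], [0.98, 0.17, 0.98]], "roll": [0, 0, 0, 0, 0]}}

```text
time: 9.7
position: [0.4489, 0.2851, 0.0968]
tcp_rot: [-1.777, -2.586, 0.015]
contact_force: [-1.0, -0.4, -0.7]
opening: 0.0853
grasp_force: 0.0
```

Emit:
{"fn": "servo_tool", "kwargs": {"grip": [1, 1, 1, 1, 1], "translation": [[0, 0, 0.35], [0, 0, 0.7], [0, 0, 0.9], [0, 0, 0.94], [0, 0, 0.94]], "roll": [0, 0, 0, 0, 0]}}

```text
time: 10.2
position: [0.4528, 0.2878, 0.0094]
tcp_rot: [1.779, 2.589, 0.0]
contact_force: [0.1, 0.2, 0.2]
opening: 0.0856
grasp_force: 0.0
```

Emit:
{"fn": "servo_tool", "kwargs": {"grip": [-1, -1, -1, -1, -1, -1, -1], "translation": [[0, 0, 0], [0, 0, 0], [0, 0, 0], [0, 0, 0], [0, 0, 0], [0, 0, 0], [0, 0, 0]], "roll": [0, 0, 0, 0, 0, 0, 0], "squeeze": 60}}

```text
time: 10.9
position: [0.4522, 0.2888, 0.0093]
tcp_rot: [1.777, 2.591, 0.002]
contact_force: [-2.9, -1.4, 6.9]
opening: 0.029
grasp_force: 62.1
```

Emit:
{"fn": "servo_tool", "kwargs": {"grip": [-1, -1, -1, -1], "translation": [[0, 0, -0.2], [0, 0, -0.6], [0, 0, -0.9], [0, 0, -0.9]], "roll": [0, 0, 0, 0]}}

```text
time: 11.3
position: [0.4539, 0.2898, 0.1021]
tcp_rot: [1.775, 2.589, 0.009]
contact_force: [0.5, 0.4, -4.3]
opening: 0.0289
grasp_force: 60.9
```

```bash
python3 - <<'E'
from w import *
s=readout.state();print(s["opening"],s["grasp_force"])
go(.639,.282,.1,59)
E
```

```text
0.028939528352417514 60.93133807182312
shift/10cm [-0.74   1.698  0.031] roll for yaw: -0.421 (37.9 deg world) | yaw now 21.1 j6 1.77 t 11.3 pos [0.4539 0.2898 0.1021]
```

Emit:
{"fn": "servo_tool", "kwargs": {"grip": [-1, -1, -1], "translation": [[-0.18, 0.42, 0], [-0.37, 0.85, 0], [-0.37, 0.85, 0]], "roll": [0, 0, 0]}}

```text
time: 11.6
position: [0.5486, 0.2839, 0.0949]
tcp_rot: [1.78, 2.588, -0.002]
contact_force: [-1.0, 0.2, -4.1]
opening: 0.0284
grasp_force: 61.6
```

Emit:
{"fn": "servo_tool", "kwargs": {"grip": [-1, -1, -1, -1, -1, -1, -1], "translation": [[-0.18, 0.42, 0], [-0.37, 0.85, 0], [-0.37, 0.85, 0], [-0.37, 0.85, 0], [-0.37, 0.85, 0], [-0.37, 0.85, 0], [-0.37, 0.85, 0]], "roll": [-0.09, -0.18, -0.27, -0.36, -0.42, -0.42, -0.42]}}

```text
time: 12.3
position: [0.6363, 0.2805, 0.0965]
tcp_rot: [-0.845, -3.024, 0.003]
contact_force: [-0.5, 0.6, -4.3]
opening: 0.0284
grasp_force: 62.1
```

```bash
python3 - <<'E'
from w import *
go(.639,.282,.0155,59)
s,p,W=shot("w6")
E
```

```text
shift/10cm [-0.017  0.029  0.81 ] roll for yaw: -0.002 (0.2 deg world) | yaw now 58.8 j6 0.96 t 12.3 pos [0.6363 0.2805 0.0965]
```

View pics/w6.png

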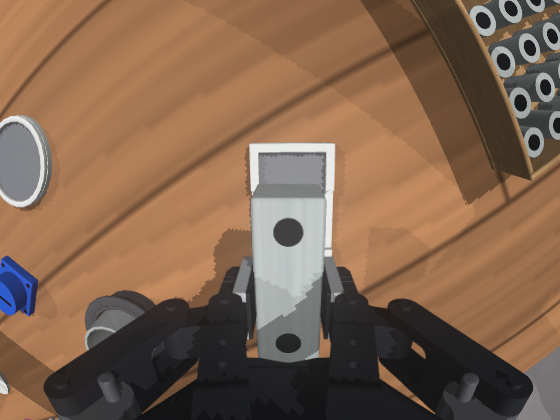

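The bar at (288,270) is lined up over the nest at (292,170). Lowering it.

Emit:
{"fn": "servo_tool", "kwargs": {"grip": [-1, -1, -1, -1, -1, -1], "translation": [[-0.02, 0.03, 0.3], [-0.02, 0.03, 0.6], [-0.02, 0.03, 0.73], [-0.02, 0.03, 0.8], [-0.02, 0.03, 0.82], [-0.02, 0.03, 0.82]], "roll": [0, 0, 0, 0, 0, 0]}}

```text
time: 12.95
position: [0.641, 0.2825, 0.0173]
tcp_rot: [0.842, 3.026, 0.001]
contact_force: [0.5, 0.9, -4.2]
opening: 0.0287
grasp_force: 62.0
```

Emit:
{"fn": "servo_tool", "kwargs": {"grip": [0, 0, 0, 0], "translation": [[0, 0, 0], [0, 0, 0], [0, 0, 0], [0, 0, 0]], "roll": [0, 0, 0, 0]}}

```text
time: 13.35
position: [0.641, 0.2825, 0.0173]
tcp_rot: [0.842, 3.025, 0.002]
contact_force: [0.1, 0.1, 0.5]
opening: 0.0427
grasp_force: 0.0
```

Emit:
{"fn": "servo_tool", "kwargs": {"grip": [0, 0, 1, 1, 1], "translation": [[0, 0, -0.2], [0, 0, -0.6], [0, 0, -1.0], [0, 0, -1.0], [0, 0, -1.0]], "roll": [0, 0, 0, 0, 0]}}

```text
time: 13.85
position: [0.6413, 0.2826, 0.1182]
tcp_rot: [0.841, 3.024, 0.004]
contact_force: [-0.2, -0.4, -0.4]
opening: 0.0835
grasp_force: 0.0
```

```bash
python3 - <<'E'
from w import *
s,p,W=shot()
rep("bar",W,(.639,.282),.06,.025,.05);rep("rim",W,(.637,.281),.072,.0085,.016)
go(.457,-.01,.2,0);go(.455,-.086,.2,0)
E
```

```text
bar 4590 z 36.7 rect [641.2 282.5] [30.4 84.5] 59.0 circ [640.9 282.8] 43.9
rim 1971 z 11.7 rect [639.2 282. ] [ 60.5 114.5] 59.2 circ [639.3 281.8] 64.3
shift/10cm [ 0.062 -3.45  -0.837] roll for yaw: 0.654 (-58.9 deg world) | yaw now 58.9 j6 0.96 t 13.9 pos [0.6405 0.2822 0.1164]
shift/10cm [-0.314 -4.111 -0.837] roll for yaw: 0.654 (-58.9 deg world) | yaw now 58.9 j6 0.96 t 13.9 pos [0.6405 0.2822 0.1164]
```

The bar is seated (top 36.7 mm, within 2 mm of centre). Next, the bushing.

Emit:
{"fn": "servo_tool", "kwargs": {"grip": [1, 1], "translation": [[0, -0.4, -0.1], [-0.06, -0.82, -0.2]], "roll": [0, 0]}}

```text
time: 14.1
position: [0.6014, 0.2088, 0.1334]
tcp_rot: [-0.837, -3.024, 0.004]
contact_force: [0.5, -0.3, 0.5]
opening: 0.0854
grasp_force: 0.0
```

Emit:
{"fn": "servo_tool", "kwargs": {"grip": [1, 1], "translation": [[-0.03, -0.41, 0], [-0.06, -0.82, 0]], "roll": [0, 0]}}

```text
time: 14.3
position: [0.5644, 0.1342, 0.1347]
tcp_rot: [-0.841, -3.025, 0.002]
contact_force: [0.7, -1.1, -0.7]
opening: 0.0856
grasp_force: 0.0
```

Emit:
{"fn": "servo_tool", "kwargs": {"grip": [1, 1], "translation": [[-0.03, -0.41, 0], [-0.06, -0.82, 0]], "roll": [0, 0]}}

```text
time: 14.5
position: [0.5268, 0.0608, 0.1345]
tcp_rot: [-0.841, -3.024, 0.002]
contact_force: [1.1, -0.2, 0.1]
opening: 0.0855
grasp_force: 0.0
```

Emit:
{"fn": "servo_tool", "kwargs": {"grip": [1, 1], "translation": [[-0.03, -0.41, 0], [-0.06, -0.82, 0]], "roll": [0, 0]}}

```text
time: 14.7
position: [0.4896, -0.0123, 0.1347]
tcp_rot: [-0.841, -3.024, 0.001]
contact_force: [0.3, -0.9, -0.5]
opening: 0.0852
grasp_force: 0.0
```

Emit:
{"fn": "servo_tool", "kwargs": {"grip": [1, 1, 1, 1], "translation": [[-0.03, -0.41, 0], [-0.06, -0.82, 0], [-0.06, -0.82, 0], [-0.06, -0.82, 0]], "roll": [0, 0, 0, 0]}}

```text
time: 15.1
position: [0.4534, -0.0849, 0.1353]
tcp_rot: [-0.845, -3.024, -0.0]
contact_force: [0.3, -0.7, -0.1]
opening: 0.0855
grasp_force: 0.0
```

```bash
python3 - <<'E'
from w import *
s,p,W=shot()
rep("bush",W,(.455,-.086),.04,.04,.055)
go(.455,-.086,.015)
E
```

```text
bush 1612 z 46.4 rect [454.5 -84.9] [43.1 43. ] 67.2 circ [454.6 -84.8] 22.0
shift/10cm [-0.019 -0.009  1.204]  | yaw now 58.9 j6 0.36 t 15.15 pos [ 0.454  -0.0843  0.1354]
```

Emit:
{"fn": "servo_tool", "kwargs": {"grip": [1, 1, 1, 1], "translation": [[0, 0, 0.2], [0, 0, 0.45], [0, 0, 0.7], [0, 0, 0.7]], "roll": [0, 0, 0, 0]}}

```text
time: 15.55
position: [0.4523, -0.0827, 0.0628]
tcp_rot: [-0.837, -3.021, 0.001]
contact_force: [-1.1, -0.1, 0.1]
opening: 0.0855
grasp_force: 0.0
```

Emit:
{"fn": "servo_tool", "kwargs": {"grip": [1, 1, 1, 1], "translation": [[0, 0, 0.25], [0, 0, 0.45], [0, 0, 0.5], [0, 0, 0.5]], "roll": [0, 0, 0, 0]}}

```text
time: 15.95
position: [0.4544, -0.0838, 0.0164]
tcp_rot: [-0.84, -3.026, 0.0]
contact_force: [0.2, -0.3, -0.1]
opening: 0.0854
grasp_force: 0.0
```

Emit:
{"fn": "servo_tool", "kwargs": {"grip": [-1, -1, -1, -1, -1, -1], "translation": [[0, 0, 0], [0, 0, 0], [0, 0, 0], [0, 0, 0], [0, 0, 0], [0, 0, 0]], "roll": [0, 0, 0, 0, 0, 0], "squeeze": 50}}

```text
time: 16.55
position: [0.4551, -0.0846, 0.0176]
tcp_rot: [0.842, 3.025, 0.0]
contact_force: [-0.4, -0.2, 6.0]
opening: 0.0421
grasp_force: 50.5
```

Emit:
{"fn": "servo_tool", "kwargs": {"grip": [-1, -1, -1, -1], "translation": [[0, 0, -0.2], [0, 0, -0.6], [0, 0, -0.8], [0, 0, -0.8]], "roll": [0, 0, 0, 0]}}

```text
time: 16.95
position: [0.4564, -0.0848, 0.0994]
tcp_rot: [0.841, 3.021, 0.001]
contact_force: [0.6, 0.3, -2.0]
opening: 0.042
grasp_force: 51.8
```

```bash
python3 - <<'E'
from w import *
go(.622,-.274,.095)
s,p,W=shot();rep("bush",W,(s["position"][0],s["position"][1]),.04,s["position"][2]+.022,.15)
E
```

```text
shift/10cm [-2.395 -0.765  0.055]  | yaw now 58.9 j6 0.36 t 16.95 pos [ 0.4564 -0.0848  0.0994]
bush 8501 z 128.5 rect [451.4 -81.7] [56.6 57.2] 12.9 circ [451.2 -81.7] 39.5
```

Emit:
{"fn": "servo_tool", "kwargs": {"grip": [-1, -1], "translation": [[-0.4, -0.13, 0], [-0.8, -0.26, 0]], "roll": [0, 0]}}

```text
time: 17.2
position: [0.5089, -0.1479, 0.0949]
tcp_rot: [-0.839, -3.026, -0.0]
contact_force: [0.6, -0.2, -1.3]
opening: 0.0419
grasp_force: 51.6
```

Emit:
{"fn": "servo_tool", "kwargs": {"grip": [-1, -1], "translation": [[-0.4, -0.13, 0], [-0.8, -0.26, 0]], "roll": [0, 0]}}

```text
time: 17.4
position: [0.5644, -0.2124, 0.094]
tcp_rot: [-0.841, -3.024, -0.001]
contact_force: [-0.2, 0.5, -2.3]
opening: 0.0419
grasp_force: 51.6
```

Emit:
{"fn": "servo_tool", "kwargs": {"grip": [-1, -1, -1, -1, -1], "translation": [[-0.4, -0.13, 0], [-0.78, -0.24, 0], [-0.78, -0.24, 0], [-0.78, -0.24, 0], [-0.78, -0.24, 0]], "roll": [0, 0, 0, 0, 0]}}

```text
time: 17.9
position: [0.6177, -0.2715, 0.0947]
tcp_rot: [-0.841, -3.024, -0.001]
contact_force: [-0.0, 0.6, -1.6]
opening: 0.0418
grasp_force: 51.6
```

```bash
python3 - <<'E'
from w import *
go(.622,-.274,.0236)
p=eyes.snapshot("side");cv2.imwrite("pics/s7.png",cv2.resize(p["pixels"][150:350,180:430],None,fx=3,fy=3))
E
```

```text
shift/10cm [-0.052  0.001  0.711]  | yaw now 58.9 j6 0.13 t 17.9 pos [ 0.6177 -0.2715  0.0947]
```

View pics/s7.png

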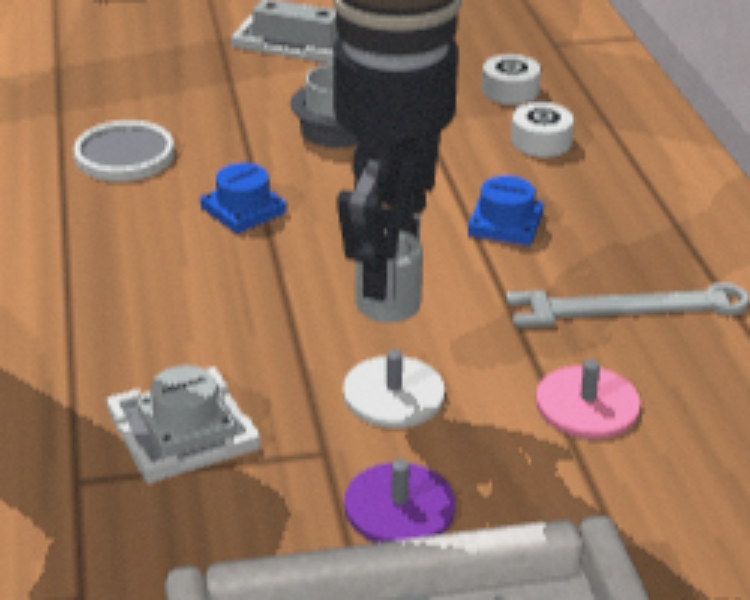

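The bushing at crop (388,290) is upright above the white post (395,365). The cap and bar are in their nests. Lowering the bushing over the post.

Emit:
{"fn": "servo_tool", "kwargs": {"grip": [-1, -1, -1, -1], "translation": [[-0.03, 0, 0], [-0.03, 0, 0.2], [-0.03, 0, 0.3], [-0.03, 0, 0.3]], "roll": [0, 0, 0, 0]}}

```text
time: 18.35
position: [0.6202, -0.273, 0.0646]
tcp_rot: [-0.84, -3.024, -0.001]
contact_force: [0.4, -0.6, -2.8]
opening: 0.0424
grasp_force: 51.6
```

```bash
python3 - <<'E'
from w import *
go(.622,-.274,.0236)
E
```

```text
shift/10cm [-0.023  0.001  0.41 ]  | yaw now 58.9 j6 0.13 t 18.35 pos [ 0.6202 -0.273   0.0646]
```

Emit:
{"fn": "servo_tool", "kwargs": {"grip": [-1, -1, -1, -1, -1, -1], "translation": [[-0.02, 0, 0.1], [-0.02, 0, 0.22], [-0.02, 0, 0.33], [-0.02, 0, 0.39], [-0.02, 0, 0.41], [-0.02, 0, 0.41]], "roll": [0, 0, 0, 0, 0, 0]}}

```text
time: 18.95
position: [0.623, -0.2749, 0.0249]
tcp_rot: [-0.842, -3.026, -0.0]
contact_force: [-0.0, -0.8, -2.7]
opening: 0.0422
grasp_force: 51.6
```

Emit:
{"fn": "servo_tool", "kwargs": {"grip": [0.4, 0.4, 0.4, 0.4], "translation": [[0, 0, 0], [0, 0, 0], [0, 0, 0], [0, 0, 0]], "roll": [0, 0, 0, 0]}}

```text
time: 19.35
position: [0.6236, -0.2751, 0.0259]
tcp_rot: [0.842, 3.026, -0.0]
contact_force: [-1.1, -0.2, 0.1]
opening: 0.0598
grasp_force: 0.0
```

Emit:
{"fn": "servo_tool", "kwargs": {"grip": [0.4, 0.4, 1, 1, 1], "translation": [[0, 0, -0.2], [0, 0, -0.6], [0, 0, -1.0], [0, 0, -1.0], [0, 0, -1.0]], "roll": [0, 0, 0, 0, 0]}}

```text
time: 19.85
position: [0.6241, -0.2753, 0.1269]
tcp_rot: [0.841, 3.024, -0.001]
contact_force: [-1.2, 0.4, -0.9]
opening: 0.085
grasp_force: 0.0
```

```bash
python3 - <<'E'
from w import *
s,p,W=shot();rep("bush",W,(.622,-.274),.04,.044,.07);rep("base",W,(.622,-.274),.045,.003,.012)
go(.649,.098,.16,59);go(.649,.098,.16,-30)
E
```

```text
bush 1901 z 52.4 rect [ 623.1 -274.7] [43.3 43.1] 45.4 circ [ 622.8 -275.1] 22.2
base 2565 z 6.7 rect [ 619.2 -271.4] [69.6 62.2] 62.9 circ [ 626.9 -275. ] 39.6
shift/10cm [ 1.705  3.327 -0.349] roll for yaw: -0.001 (0.1 deg world) | yaw now 58.9 j6 0.13 t 19.9 pos [ 0.6232 -0.2749  0.1252]
shift/10cm [ 1.705  3.327 -0.349] roll for yaw: 0.988 (-88.9 deg world) | yaw now 58.9 j6 0.13 t 19.9 pos [ 0.6232 -0.2749  0.1252]
```

The bushing is seated on the post (top 52.4 mm). Now the cup.

Emit:
{"fn": "servo_tool", "kwargs": {"grip": [1, 1, 1], "translation": [[0.1, 0.2, -0.3], [0.3, 0.6, -0.5], [0.42, 0.83, -0.5]], "roll": [0, 0, 0]}}

```text
time: 20.2
position: [0.6307, -0.1805, 0.1767]
tcp_rot: [0.841, 3.025, 0.001]
contact_force: [-0.3, -0.2, -0.1]
opening: 0.0856
grasp_force: 0.0
```

Emit:
{"fn": "servo_tool", "kwargs": {"grip": [1, 1], "translation": [[0.2, 0.4, 0], [0.42, 0.83, 0]], "roll": [0, 0]}}

```text
time: 20.4
position: [0.6362, -0.0885, 0.1733]
tcp_rot: [-0.844, -3.023, 0.001]
contact_force: [0.5, 0.8, 0.2]
opening: 0.085
grasp_force: 0.0
```

Emit:
{"fn": "servo_tool", "kwargs": {"grip": [1, 1], "translation": [[0.2, 0.4, 0], [0.42, 0.83, 0]], "roll": [0, 0]}}

```text
time: 20.6
position: [0.643, 0.0048, 0.1732]
tcp_rot: [-0.842, -3.024, 0.001]
contact_force: [0.8, -0.3, 0.6]
opening: 0.0856
grasp_force: 0.0
```

Emit:
{"fn": "servo_tool", "kwargs": {"grip": [1, 1, 1, 1], "translation": [[0.2, 0.4, 0], [0.42, 0.83, 0], [0.42, 0.83, 0], [0.42, 0.83, 0]], "roll": [0, 0, 0, 0]}}

```text
time: 21.0
position: [0.65, 0.0973, 0.1732]
tcp_rot: [-0.837, -3.025, 0.003]
contact_force: [0.3, -0.5, 0.7]
opening: 0.0859
grasp_force: 0.0
```

```bash
python3 - <<'E'
from w import *
s,p,W=shot("w8");rep("cup",W,(.649,.098),.045,.048,.06);rep("flange",W,(.649,.098),.048,.026,.034)
go(.649,.098,.16)
E
```

```text
cup 875 z 54.3 rect [648.9  99.4] [55.4 55.2] 67.3 circ [649.3  99.2] 28.2
flange 2923 z 30.5 rect [648.9  99.3] [83.1 83.2] 46.4 circ [649.2  99.4] 42.1
shift/10cm [0.019 0.011 0.136]  | yaw now 59.0 j6 0.69 t 21.05 pos [0.6501 0.0961 0.1736]
```

View pics/w8.png

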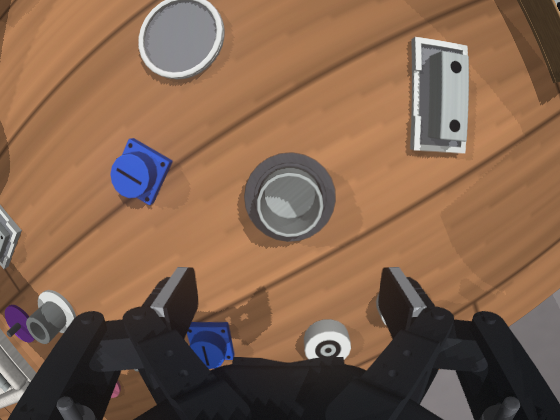

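The cup in its flanged cup is at (289,200), measured at (649,99) mm. Descending in two stages so the fingers centre on it.

Emit:
{"fn": "servo_tool", "kwargs": {"grip": [1, 1, 1, 1, 1], "translation": [[0.03, 0.03, 0.3], [0.03, 0.03, 0.6], [0.03, 0.03, 0.9], [0.03, 0.03, 0.9], [0.03, 0.03, 0.9]], "roll": [0, 0, 0, 0, 0]}}

```text
time: 21.55
position: [0.6493, 0.0988, 0.0851]
tcp_rot: [-0.844, -3.024, 0.001]
contact_force: [-0.1, 0.7, 1.8]
opening: 0.0853
grasp_force: 0.0
```

```bash
python3 - <<'E'
from w import *
go(.649,.0993,.036)
E
```

```text
shift/10cm [0.005 0.004 0.491]  | yaw now 58.8 j6 0.7 t 21.55 pos [0.6493 0.0988 0.0851]
```

Emit:
{"fn": "servo_tool", "kwargs": {"grip": [1, 1, 1, 1], "translation": [[0, 0, 0.2], [0, 0, 0.4], [0, 0, 0.48], [0, 0, 0.48]], "roll": [0, 0, 0, 0]}}

```text
time: 21.95
position: [0.6498, 0.0997, 0.0376]
tcp_rot: [-0.843, -3.026, 0.0]
contact_force: [-0.1, -0.2, 0.3]
opening: 0.0854
grasp_force: 0.0
```

Emit:
{"fn": "servo_tool", "kwargs": {"grip": [0.45, 0.45, 0.45, 0.38, 0.34, 0.3, 0.2, 0.1], "translation": [[0, 0, 0], [0, 0, 0], [0, 0, 0], [0, 0, 0], [0, 0, 0], [0, 0, 0], [0, 0, 0], [0, 0, 0]], "roll": [0, 0, 0, 0, 0, 0, 0, 0], "squeeze": 25}}

```text
time: 22.75
position: [0.6498, 0.0998, 0.0381]
tcp_rot: [0.842, 3.026, -0.001]
contact_force: [-2.7, -1.6, 5.7]
opening: 0.0553
grasp_force: 25.4
```

Emit:
{"fn": "servo_tool", "kwargs": {"grip": [-1, -1, -1], "translation": [[0, 0, 0], [0, 0, 0], [0, 0, 0]], "roll": [0, 0, 0]}}

```text
time: 23.05
position: [0.6498, 0.0998, 0.0381]
tcp_rot: [0.842, 3.026, -0.001]
contact_force: [-2.0, -2.6, 5.8]
opening: 0.0553
grasp_force: 25.4
```

```bash
python3 - <<'E'
from w import *
go(.649,.0993,.12)
s,p,W=shot();c=s["position"]
rep("cup",W,(.649,.0993),.032,.048,.06);rep("flange",W,(.649,.0993),.048,.026,.0325)
E
```

```text
shift/10cm [ 0.004 -0.009 -0.819]  | yaw now 58.9 j6 0.7 t 23.05 pos [0.6498 0.0998 0.0381]
cup 3969 z 54.1 rect [649.2  99.5] [56. 58.] 11.2 circ [647.8 100. ] 31.6
flange 6347 z 30.5 rect [643.3 102.4] [83.3 70.4] 62.3 circ [648.9  99.5] 41.9
```

Emit:
{"fn": "servo_tool", "kwargs": {"grip": [-1, -1, -1, -1, -1, -1], "translation": [[0, 0, -0.05], [0, 0, -0.12], [0, 0, -0.2], [0, 0, -0.3], [0, 0, -0.4], [0, 0, -0.4]], "roll": [0, 0, 0, 0, 0, 0]}}

```text
time: 23.7
position: [0.6512, 0.1007, 0.0798]
tcp_rot: [0.841, 3.024, 0.003]
contact_force: [0.5, 0.2, -1.5]
opening: 0.0556
grasp_force: 27.0
```

Emit:
{"fn": "servo_tool", "kwargs": {"grip": [-1, -1, -1, -1], "translation": [[0, 0, -0.15], [0, 0, -0.35], [0, 0, -0.5], [0, 0, -0.5]], "roll": [0, 0, 0, 0]}}

```text
time: 24.1
position: [0.6512, 0.1006, 0.1299]
tcp_rot: [0.841, 3.023, 0.003]
contact_force: [0.5, 0.3, -1.3]
opening: 0.0552
grasp_force: 27.1
```

```bash
python3 - <<'E'
from w import *
go(.457,.0895,.12)
p=eyes.snapshot("side");cv2.imwrite("pics/s9.png",cv2.resize(p["pixels"][100:300,180:430],None,fx=3,fy=3))
rep("flange",world(p),(.649,.0993),.05,.024,.034)
E
```

```text
shift/10cm [ 1.606 -1.098  0.09 ]  | yaw now 58.9 j6 0.7 t 24.1 pos [0.6512 0.1006 0.1299]
flange 236 z 27.3 rect [648.3  97.7] [84.6 80.6] 81.3 circ [648.4  98. ] 44.3
```

View pics/s9.png

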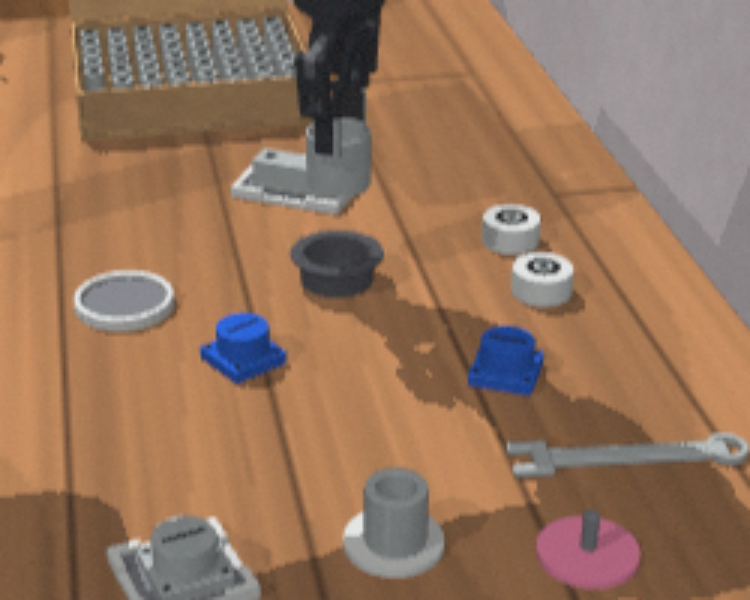

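The inner cup is out and upright at (340,160), the flanged cup stands unmoved at (337,262), and the bushing is on its post. Carrying the cup to the dish.

Emit:
{"fn": "servo_tool", "kwargs": {"grip": [-1, -1, -1], "translation": [[0.4, -0.27, 0], [0.8, -0.55, 0], [0.8, -0.55, 0]], "roll": [0, 0, 0]}}

```text
time: 24.45
position: [0.5444, 0.0935, 0.1239]
tcp_rot: [-0.839, -3.017, 0.007]
contact_force: [0.0, -0.6, -1.3]
opening: 0.0554
grasp_force: 27.3
```

Emit:
{"fn": "servo_tool", "kwargs": {"grip": [-1, -1, -1, -1, -1], "translation": [[0.4, -0.27, 0], [0.8, -0.55, 0.2], [0.8, -0.55, 0.4], [0.8, -0.55, 0.5], [0.8, -0.55, 0.5]], "roll": [0, 0, 0, 0, 0]}}

```text
time: 24.95
position: [0.4556, 0.0886, 0.0759]
tcp_rot: [-0.842, -3.025, 0.001]
contact_force: [0.6, -0.4, -2.2]
opening: 0.0552
grasp_force: 27.4
```

```bash
python3 - <<'E'
from w import *
go(.4575,.0895,.040)
E
```

```text
shift/10cm [-0.012  0.018  0.359]  | yaw now 58.9 j6 0.73 t 24.95 pos [0.4556 0.0886 0.0759]
```

Emit:
{"fn": "servo_tool", "kwargs": {"grip": [-1, -1, -1, -1, -1], "translation": [[-0.01, 0.01, 0.15], [-0.01, 0.01, 0.28], [-0.01, 0.01, 0.34], [-0.01, 0.01, 0.37], [-0.01, 0.01, 0.37]], "roll": [0, 0, 0, 0, 0]}}

```text
time: 25.45
position: [0.4576, 0.089, 0.0404]
tcp_rot: [-0.842, -3.027, 0.0]
contact_force: [-0.1, -0.5, -1.8]
opening: 0.0551
grasp_force: 27.4
```

Emit:
{"fn": "servo_tool", "kwargs": {"grip": [0.6, 0.6, 0.6, 0.6], "translation": [[0, 0, 0], [0, 0, 0], [0, 0, 0], [0, 0, 0]], "roll": [0, 0, 0, 0]}}

```text
time: 25.85
position: [0.4576, 0.0891, 0.0405]
tcp_rot: [0.842, 3.026, 0.0]
contact_force: [0.7, 0.9, -0.6]
opening: 0.0681
grasp_force: 0.0
```

Emit:
{"fn": "servo_tool", "kwargs": {"grip": [0.7, 0.7, 1, 1, 1, 1], "translation": [[0, 0, -0.2], [0, 0, -0.6], [0, 0, -1.0], [0, 0, -1.0], [0, 0, -1.0], [0, 0, -1.0]], "roll": [0, 0, 0, 0, 0, 0]}}

```text
time: 26.45
position: [0.4568, 0.0889, 0.1393]
tcp_rot: [-0.842, -3.026, 0.001]
contact_force: [0.4, 1.6, -0.1]
opening: 0.0854
grasp_force: 0.0
```

```bash
python3 - <<'E'
from w import *
s,p,W=shot("w10");rep("cup",W,(.457,.0895),.045,.05,.07);rep("dish",W,(.457,.0895),.05,.0085,.014)
p=eyes.snapshot("scene");W=world(p);cv2.imwrite("pics/s11.png",cv2.resize(p["pixels"][150:330,150:400],None,fx=3,fy=3))
rep("flange",W,(.649,.0993),.05,.024,.036);rep("cap",W,(.475,-.285),.045,.03,.05);rep("bar",W,(.639,.282),.06,.03,.05);rep("bush",W,(.622,-.274),.04,.046,.07)
E
```

```text
cup 1192 z 56.2 rect [457.2  89.3] [55.  55.3] 66.9 circ [457.4  89.4] 28.1
dish 3588 z 11.0 rect [452.5  92.1] [87.7 77.3] 60.6 circ [456.9  89.5] 44.0
flange 264 z 30.3 rect [649.5  98.1] [82.1 83.3] 25.1 circ [648.1  99.8] 43.8
cap 236 z 40.2 rect [ 478.8 -289.3] [42.4 42.7] 29.4 circ [ 478.1 -288.8] 22.6
bar 168 z 36.6 rect [641.4 281. ] [31.9 88.4] 59.4 circ [642.2 284. ] 45.0
bush 192 z 51.8 rect [ 624.4 -276.5] [41.9 41.6] 46.4 circ [ 624.  -276.2] 22.0
```

View pics/s11.png

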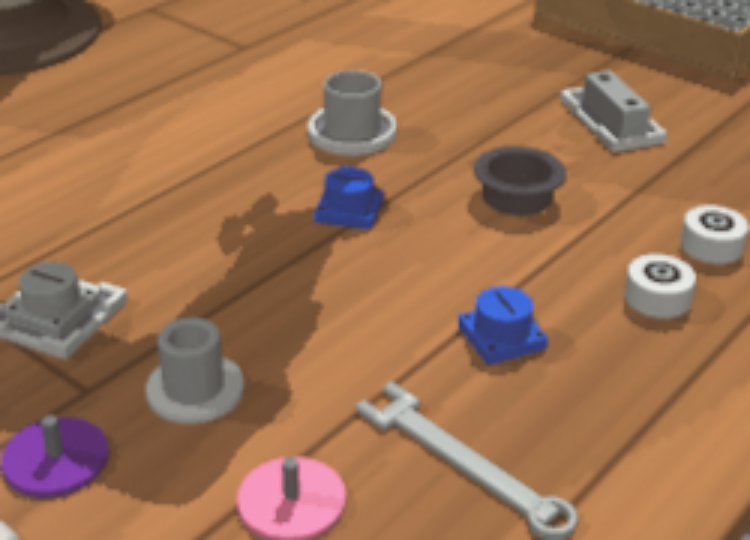

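All four parts are seated: cap (48,295), bushing (190,365), cup (352,108) and bar (612,105). The flanged cup stands where it was (520,180), and the gripper is open and clear.

```bash
python3 -c "
from h import *
print(bot.finish_job())"
```

```text
the job is handed in; nothing more can be done
None
```

The cap, bar, bushing and inner cup are each seated upright in their nests, the flanged cup still stands where it was, the gripper is open and clear, and the job was handed in at about 27 s.

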